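Snap the retaining clip onto the turntable spindle

TASK

The small modelling turntable has lost its spindle clip. Lay the smaller of the two split clips flat on the wheel with its mouth facing the spindle, let it go, and push it sideways into the spindle's groove with the fork tool (not with the fingers) until it snaps fully home. Then lay the fork tool down flat on its board or on the table, its handle well clear of the turntable, and let go; leave everything else standing where it is.

Things in the scene. Friction and masses are not known exactly. Their poses are not given: they have to be found in the camera images.
- turntable: fixed modelling turntable: dark foot 124 mm across; locked aluminium wheel 150 mm across, flat top 56 mm above the table. A steel spindle rises from its middle: directly on the wheel a round groove 20 mm in diameter and 10 mm high, above it a head 26 mm across whose top is 24 mm above the wheel. Origin on the spindle axis at table level. A clip may come from any free side
- groove (a point): point on the spindle axis at the height of the wheel's flat top (the bottom of the groove)
- clip_eye (a point): centre of the eye of the smaller U-shaped split clip (dark steel, 38 mm wide over its back, 7 mm thick), half-way up its thickness; x points out of its flared mouth, z up. It reaches 17 mm ahead of the eye. Its back ends 22 mm behind the eye in two shoulders, 7 to 19 mm either side of the middle, where the fork pushes. Home, this point is on the spindle axis, 3.5 mm above the wheel
- clip_lug (a point): centre of the clip's grip lug, a block 30 mm long, 14 mm wide (y) and 18 mm high on the clip's middle line, 35 mm behind the eye; it ends 50 mm behind the eye. Same axes as clip_eye; its centre is 9 mm above the clip's underside
- jaw_left (a joint): how far the smaller clip's left spring jaw is spread, rad: 0 relaxed (free, or snapped home), about 0.1 as it passes over the groove's full width. The mouth is 16 mm wide at rest; pushing it over the 20 mm groove takes roughly 10 to 18 N, which drops as it snaps in
- jaw_right (a joint): the same for the right jaw
- large_clip: a similar but larger split clip (57 mm wide over its back, same lug), too big for this spindle, to the left of the smaller one on the board; leave it. Origin on its underside below its eye, x out of its mouth
- fork_grip (a point): centre of the fork tool's wooden handle (90 mm long along x, 18 mm wide, 22 mm high); the tool's underside is flat, the handle's centre 11 mm above it. x points to the prongs, z up
- fork_tips (a point): point midway between the tips of the fork's two steel prongs, 99 mm ahead of fork_grip, 3 mm above the tool's flat underside. Prongs 6 mm high, 8 mm wide, 36 mm deep between them, 22 mm apart inside (38 mm outside), so that they pass on both sides of the clip's lug and bear on its shoulders
- bottle: larger bottle standing by the wheel, 58 mm across, 139 mm tall; origin at the middle of its foot
- jar: lidded glass jar standing by the wheel, 57 mm across, 69 mm tall; origin at the middle of its foot
- block: sanding block lying by the wheel, 45x75 mm, 30 mm tall, so lower than the wheel: tool and gripper pass above it. Bottle, jar and block stand on the robot's side of the wheel, about 50 degrees apart seen from the spindle, in any order; origin under its middle
- spray_can: spray can 58 mm across, 222 mm tall, behind the wheel to the left; origin at the middle of its foot
- small_bottle: smaller capped bottle to the right of the wheel, 52 mm across, 114 mm tall; origin at the middle of its foot
- tube: paint tube lying on the fork tool's board to the left of the tool, 38x123 mm, 24 mm tall, origin under its middle, length along y
- tape: roll of masking tape, 100 mm across, 25 mm tall, origin under its middle
- clip_board: fixed plywood board, 180 mm (x) by 160 mm (y), top 16 mm above the table, on which the two split clips lie at the start; it lies to the left or to the right of the turntable. Origin under its middle
- fork_board: a like board, 180x160 mm, top 16 mm above the table, on the other side of the turntable; the fork tool and the paint tube lie on it at the start. Origin under its middle
Mind the look-alikes: they are no part of the job. What is shaped like the part that bears fork_grip but pink is not meant.

How it is judged:
By the outcome, as a careful person would: the job done as asked, in the order asked, and still so for the second after the job is handed in, with the robot touching nothing.
It also fails if it takes over 67 s, if anything falls off the work surface, if the arm or the gripper's body presses on something with over 40 N, if the wrist force passes 120 N, or if a joint passes its speed limit or range.

ROBOT

A 7-joint arm with a two-finger parallel gripper is mounted at the origin on a cart in front of the work surface, level with it; the furniture and walls round the work are solid. World frame = base frame: x ahead of the robot, y to its left, z up, the work surface at z = 0. Lengths are in m, angles in degrees, forces in N, time in s.
With the tool pointing down it reaches from about 0.4 to 0.85 m from the base axis. Payload 6.9 kg.
Tool frame: the origin (TCP) lies at the very end of the fingers, on their centre line; the grasp point (between the pads) lies bot.hold_point_z behind it (bot.hold_point_z is the distance from the TCP to the grasp point, in m); z points along the fingers, y is the line along which they close (so a half turn about z gives the same grasp; the last joint's range is limited). The gripper opens to 85 mm and grips with 20 to 120 N. Pads are 22 mm wide; open, the fingers measure 114 mm over their backs; the gripper's body (76 mm by 85 mm) begins 54 mm behind the grasp point. The pads swing forward as they close: fully open they stand 13 mm farther back than shut.
Start: joints at [74.284, 29.078, -13.613, 85.955, 7.202, 65.827, -8.869], TCP at [0.232, -0.58, 0.195] pointing down, gripper open.
Joint ranges: [-176.47, 176.47], [-13.61, 117.27], [-81.72, 77.17], [0.22, 143.17], [-87.28, 267.28], [10, 112.55], [-165.47, 165.47]. Speed limits (degrees/s): [136.94, 136.94, 180, 180, 180, 180, 180].

INTERFACE

Orientations are given as [roll, pitch, yaw] about the fixed x, y, z axes, in that order (R = Rz(yaw) Ry(pitch) Rx(roll)).
In Python, from station import bot gives the robot as it stands.
- The arm moves only by the shell command python3 -m jog 'ROWS' [OPENING]. ROWS is JSON, a list of rows, each a list of 6 numbers: the shift along the tool's x, y, z in m, then the turn, a rotation vector about the tool's x, y, z in degrees. A call has 1 to 8 rows; each row shifts and turns the commanded pose from where the row before left it, along the tool's axes as they then stand; what a row does not reach is not made up. A row lasts 1/12 s, in which the tool goes at most 41.7 mm and 7.16 degrees, less where a joint would pass 70% of its speed; a pose out of reach is approached as far as the arm can. A call with a gripper value outside its range is refused whole. OPENING is the closure in counts, from 0 (fully open) to 255 (shut), set as the call begins (- or left out, the last holds). The fingers move at their own pace and stop on an object; the grip force is fixed at half the most. Time passes only in rows, so rows that do not move let the fingers close. It gives the time, the measured TCP pose, the force, the opening and the grip force at its end, in the units of the state.
- bot.get_obs(): the state, without advancing time (a new reading comes with each control period).
- bot.capture(name): name is "scene" or "top"; returns a dict with "pixels" (420x560x3 uint8, red, green, blue), "fov_y" (degrees; the focal length in pixels is half the picture's height over the tangent of half this angle, whatever the lens; pixels are square), "cx", "cy" (the principal point, pixels), "T" (4x4, takes a point from camera to world coordinates). Camera axes: x right, y down, z forward; pixel columns grow to the right and rows downward; lengths in m; the calibration is good to about 2 mm. A picture is of the moment at which its call begins. There is no depth.
- bot.hand_in(): hands the job in; it is judged then, once.
The state is a dict: "time": time; "joint_positions": joint angles; "joint_vel": joint speeds; "tau": joint torques, N m; "position": TCP position; "tcp_rot": TCP orientation; "contact_force": force on the tool from outside, world axes, zero at the start; "torque": the same for the moment, N m; "finger_gap": finger opening in m; "grip_force": force on a finger pad.
Only numpy, scipy, OpenCV 4.12 (cv2) and the standard library are available. Lean on these libraries where they do the work, as an engineer would, in place of code of your own. Each camera call takes 0.05 s, during which the arm holds its last target. There are 200 camera calls.

## Working session

There is one attempt and no reset: what is moved stays moved. The work goes in short steps, Python scripts to look and compute and a shell command to move; the robot and the scene stay as the last step left them, time stands still between calls to the robot, and variables do not carry over. Pictures are saved under pics/ and viewed, at most 10 in all, crops included, and the job is handed in when it is done.

```bash
mkdir -p pics; ls; cat > h.py <<'E'
import numpy as np, cv2
from station import bot
def cap(n,f=None):
    c=bot.capture(n)
    if f: cv2.imwrite('pics/'+f+'.png',cv2.cvtColor(c['pixels'],cv2.COLOR_RGB2BGR))
    return c
def foc(c): return c['pixels'].shape[0]/2/np.tan(np.radians(c['fov_y']/2))
def ray(c,u,v,z):
    T=np.array(c['T']);d=T[:3,:3]@np.array([(u-c['cx'])/foc(c),(v-c['cy'])/foc(c),1]);o=T[:3,3]
    return o+d*(z-o[2])/d[2]
def proj(c,p):
    T=np.array(c['T']);q=T[:3,:3].T@(np.array(p)-T[:3,3]);return q[0]/q[2]*foc(c)+c['cx'],q[1]/q[2]*foc(c)+c['cy']
E
python3 - <<'E'
from h import *
import pickle
a=cap('scene','s0');b=cap('top','t0')
pickle.dump((a,b),open('c0.pkl','wb'))
print(np.round(a['T'],3),a['fov_y'],np.round(b['T'],3),b['fov_y'],bot.hold_point_z); print(bot.get_obs())
E
```

```text
pics
[[-0.394 -0.585  0.708 -0.843]
 [-0.919  0.244 -0.31   0.815]
 [ 0.009 -0.773 -0.634  1.346]
 [ 0.     0.     0.     1.   ]] 42.51773446236538 [[-0.029 -0.985  0.17   0.378]
 [-1.     0.03   0.005  0.22 ]
 [-0.011 -0.17  -0.985  1.257]
 [ 0.     0.     0.     1.   ]] 54.41367776793032 0.0187
{'time': 0.1, 'joint_positions': array([ 74.28229143,  29.12122257, -13.60965134,  86.00225049,
         7.20283082,  65.82745278,  -8.86922532]), 'joint_vel': array([ 0.02348308, -0.15052833,  0.02058927, -0.09778105,  0.13370034,
       -0.08478061, -0.03104715]), 'tau': array([-6.60707054e-03, -6.21836185e+01, -2.19535947e+00, -2.50203305e+01,
        1.24199959e-02,  7.85147538e-03,  2.60392625e-05]), 'position': array([ 0.2314647 , -0.58001653,  0.19471569]), 'tcp_rot': array([-1.79907962e+02,  2.24183676e-03,  2.17635745e+01]), 'contact_force': array([-0.13782233,  0.15465353,  0.29509889]), 'torque': array([0.00644123, 0.01675494, 0.01919829]), 'grip_force': 0.0, 'finger_gap': 0.08553333983172944}
```

View pics/s0.png

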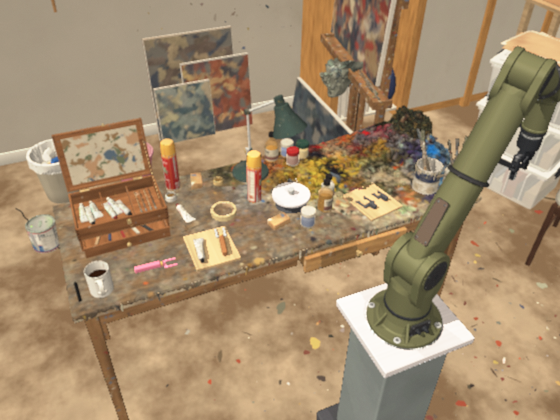

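View pics/t0.png

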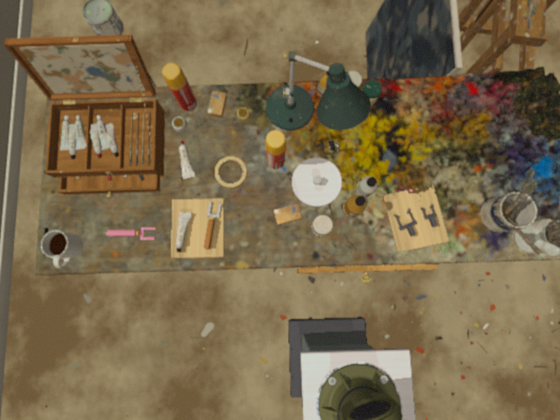

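Top view: candidates are the two clips at (407,222) (left, larger) and (430,215) (right, smaller); and wooden fork at (211,225) vs the pink look-alike at (130,233). Wheel is at (317,182), jar at (322,224), bottle at (355,205), block at (288,214), small bottle at (367,186). I'll crop closer to check.

```bash
python3 - <<'E'
from h import *
import pickle
a,b=pickle.load(open('c0.pkl','rb'))
t=cv2.cvtColor(b['pixels'],cv2.COLOR_RGB2BGR);s=cv2.cvtColor(a['pixels'],cv2.COLOR_RGB2BGR)
def cr(im,x,y,w,h,k): return cv2.resize(im[y:y+h,x:x+w],None,fx=k,fy=k,interpolation=cv2.INTER_CUBIC)
# cells 400x300
A=cr(t,384,180,66,75,6)[:300*2//2+150]; 
o=np.zeros((600,800,3),np.uint8)
def put(im,x,y): o[y:y+im.shape[0],x:x+im.shape[1]]=im
put(cr(t,385,184,66,50*75//50//1-10,6),0,0)  # 396x390
put(cr(t,168,195,60,65,6),400,0)  #360x390
put(cr(t,260,150,130,90,2),0,392)
put(cr(s,340,180,65,40,4),262,392)
put(cr(s,265,175,75,60,3),525,392)
cv2.imwrite('pics/c1.png',o)
for n,p in dict(cb=(417,220),small=(430,215),large=(407,222),fork=(211,225),fb=(197,228),wheel=(317,182)).items(): print(n,np.round(ray(b,*p,0.056 if n=='wheel' else .016),3))
E
```

```text
cb [ 0.529 -0.208  0.016]
small [ 0.543 -0.249  0.016]
large [ 0.524 -0.177  0.016]
fork [0.533 0.421 0.016]
fb [0.525 0.464 0.016]
wheel [0.648 0.095 0.056]
```

View pics/c1.png

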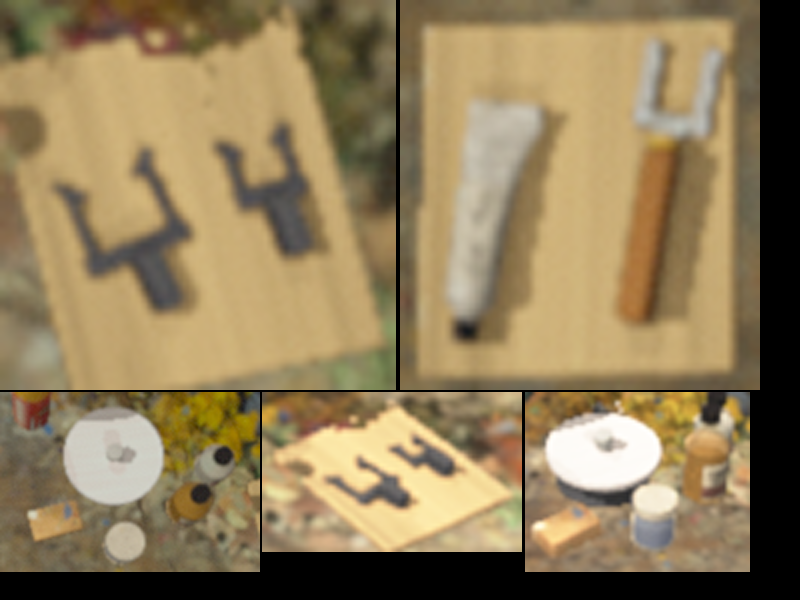

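Board crop: the smaller clip is at crop (265,190), i.e. pixel (430,215), right of the larger one, mouth away from the robot. The wooden fork is at pixel (211,225), with prongs pointing away from the robot. The block is at (288,214), left of the jar. Next I'll measure with masks.

```bash
cat >> h.py <<'E'
def ortho(c,x0,y0,z,w,h,mm=0.5):
    "top-down rectified picture of plane z: col=(x-x0)/mm, row=(y-y0)/mm"
    q=[(x0,y0),(x0+w,y0),(x0+w,y0+h),(x0,y0+h)]
    src=np.float32([proj(c,(x,y,z)) for x,y in q]);d=1000/mm
    dst=np.float32([(0,0),(w*d,0),(w*d,h*d),(0,h*d)])
    return cv2.warpPerspective(c['pixels'],cv2.getPerspectiveTransform(src,dst),(int(w*d),int(h*d)),flags=cv2.INTER_CUBIC)
def comps(m,x0,y0,mn,mm=0.5):
    "components: list of Nx2 world points, largest first"
    n,l,s,_=cv2.connectedComponentsWithStats(m.astype(np.uint8))
    r=[np.argwhere(l==i)[:,::-1]*mm/1000+[x0,y0] for i in range(1,n) if s[i,4]>mn]
    return sorted(r,key=lambda p:-len(p))
def axis(p):
    m=p.mean(0);w,v=np.linalg.eigh(np.cov((p-m).T));a=v[:,1]*np.sign(v[0,1]);return m,np.degrees(np.arctan2(a[1],a[0])),a
E
python3 - <<'E'
from h import *
import pickle
a,b=pickle.load(open('c0.pkl','rb'))
for nm,c in (('top',b),('scene',a)):
    print(nm)
    # clips
    x0,y0=.46,-.29
    im=ortho(c,x0,y0,.022,.15,.17); V=cv2.cvtColor(im,cv2.COLOR_RGB2HSV)
    m=(V[...,2]<105)
    for p in comps(m,x0,y0,800)[:4]:
        mm,yw,ax=axis(p);t=(p-mm)@ax;s=(p-mm)@[-ax[1],ax[0]]
        print(' clip',len(p),np.round(mm,4),round(yw,1),'t',np.round([t.min(),t.max()],4),[ (round(k*1e3),round(np.ptp(s[abs(t-k)<.001])*1e3),round((s[abs(t-k)<.001].max()+s[abs(t-k)<.001].min())*500,1)) for k in np.arange(-.032,.034,.006) if (abs(t-k)<.001).any()])
    x0,y0=.45,.37
    im=ortho(c,x0,y0,.027,.2,.09);V=cv2.cvtColor(im,cv2.COLOR_RGB2HSV)
    m=(V[...,0]<16)&(V[...,1]>140)&(V[...,2]>80)
    for p in comps(m,x0,y0,800)[:2]:
        mm,yw,ax=axis(p);t=(p-mm)@ax;print(' handle',len(p),np.round(mm,4),round(yw,1),np.round([t.min(),t.max()],4))
    x0,y0=.55,0.
    im=ortho(c,x0,y0,.056,.2,.2);V=cv2.cvtColor(im,cv2.COLOR_RGB2HSV)
    m=(V[...,1]<45)&(V[...,2]>150)
    m=cv2.morphologyEx(m.astype(np.uint8),cv2.MORPH_CLOSE,np.ones((9,9)))
    for p in comps(m,x0,y0,5000)[:2]:
        h=cv2.convexHull(((p-[x0,y0])*2000).astype(np.int32));e=cv2.fitEllipse(h);print(' wheel',np.array(e[0])/2000+[x0,y0],np.array(e[1])/2,cv2.minEnclosingCircle(h))
    cv2.imwrite(f'pics/o_{nm}.png',cv2.cvtColor(np.hstack([im,cv2.cvtColor(m*255,cv2.COLOR_GRAY2RGB)]),cv2.COLOR_RGB2BGR))
for n,p,z in (('block',(288,214),.03),('jar',(322,224),.069),('bottle',(354,204),.12),('sb',(370,183),.11),('can',(275,140),.222)): 
    print(n,np.round(ray(b,*p,z),3))
E
```

```text
top
 clip 4373 [ 0.5126 -0.1775] 30.7 t [-0.0312  0.0466] [(-32, 1, np.float64(0.2)), (-26, 16, np.float64(2.9)), (-20, 15, np.float64(2.2)), (-14, 15, np.float64(1.1)), (-8, 16, np.float64(-0.1)), (-2, 35, np.float64(-8.5)), (4, 51, np.float64(0.5)), (10, 50, np.float64(-0.1)), (16, 47, np.float64(-2.5)), (22, 48, np.float64(-4.1)), (28, 46, np.float64(-4.8))]
 clip 3907 [ 0.5365 -0.2489] 20.5 t [-0.0277  0.0357] [(-26, 16, np.float64(1.0)), (-20, 17, np.float64(0.8)), (-14, 17, np.float64(0.0)), (-8, 16, np.float64(0.1)), (-2, 23, np.float64(-3.1)), (4, 34, np.float64(0.5)), (10, 33, np.float64(0.9)), (16, 32, np.float64(-0.5)), (22, 32, np.float64(-0.8)), (28, 33, np.float64(-2.3))]
 clip 2846 [ 0.5839 -0.2835] 6.7 t [-0.0344  0.0269] [(-32, 7, np.float64(0.4)), (-26, 9, np.float64(0.7)), (-20, 9, np.float64(0.3)), (-14, 11, np.float64(0.3)), (-8, 11, np.float64(-0.4)), (-2, 12, np.float64(-0.2)), (4, 14, np.float64(-0.3)), (10, 14, np.float64(-0.7)), (16, 16, np.float64(-0.7)), (22, 17, np.float64(-0.6))]
 handle 4447 [0.5053 0.4247] -10.2 [-0.0433  0.0426]
 wheel [0.64963371 0.0
[... 228 characters left out ...]
loat64(-0.7)), (-2, 17, np.float64(-0.9)), (4, 13, np.float64(-0.7)), (10, 19, np.float64(-0.0)), (16, 28, np.float64(0.5))]
 clip 2421 [ 0.5    -0.1815] 50.6 t [-0.019   0.0233] [(-20, 0, np.float64(1.2)), (-14, 19, np.float64(2.1)), (-8, 15, np.float64(2.1)), (-2, 17, np.float64(-1.7)), (4, 15, np.float64(-5.2)), (10, 16, np.float64(-4.5)), (16, 15, np.float64(3.4)), (22, 7, np.float64(11.1))]
 handle 5796 [0.5074 0.423 ] -10.6 [-0.0514  0.0516]
 wheel [0.64649252 0.09745395] [150.08837891 165.82661438] ((194.72222900390625, 196.44444274902344), 166.15045166015625)
block [0.558 0.185 0.03 ]
jar [0.519 0.088 0.069]
bottle [0.567 0.001 0.12 ]
sb [ 0.629 -0.051  0.11 ]
can [0.728 0.218 0.222]
```

```bash
cat > go.py <<'E'
import sys
from h import *
from scipy.spatial.transform import Rotation as R
o=bot.get_obs();x,y,z,w=map(float,sys.argv[1:5])
r=R.from_euler('xyz',o['tcp_rot'],degrees=True)
d=r.inv().apply(np.array([x,y,z])-o['position'])
t=(r.inv()*R.from_euler('xyz',[180,0,w],degrees=True)).as_rotvec(degrees=True)
print('shift mm',np.round(d*1e3,1),'turn',np.round(t,1),'| t',round(o['time'],2),'pos',np.round(o['position'],4),'rot',np.round(o['tcp_rot'],1),'F',np.round(o['contact_force'],1),'gap',round(o['finger_gap'],4),'grip',round(o['grip_force'],1))
E
python3 go.py .5242 -.2517 .15 18
```

```text
shift mm [ 393.6 -196.3   45. ] turn [-0.1  0.   3.8] | t 0.1 pos [ 0.2315 -0.58    0.1947] rot [-179.9    0.    21.8] F [-0.1  0.2  0.3] gap 0.0855 grip 0.0
```

```bash
python3 -m jog '[[0.0246,-0.0123,0,0,0,0],[0.0246,-0.0123,0,0,0,0],[0.0246,-0.0123,0,0,0,0],[0.0246,-0.0123,0,0,0,0],[0.0246,-0.0123,0,0,0,0],[0.0246,-0.0123,0,0,0,0],[0.0246,-0.0123,0,0,0,0],[0.0246,-0.0123,0,0,0,0]]' 0
python3 -m jog '[[0.0246,-0.0123,0,0,0,0],[0.0246,-0.0123,0,0,0,0],[0.0246,-0.0123,0,0,0,0],[0.0246,-0.0123,0,0,0,0],[0.0246,-0.0123,0,0,0,0],[0.0246,-0.0123,0,0,0,0],[0.0246,-0.0123,0,0,0,0],[0.0246,-0.0123,0,0,0,0]]'
python3 -m jog '[[0,0,0,0,0,3.8],[0,0,0.025,0,0,0],[0,0,0.02,0,0,0],[0,0,0,0,0,0]]'
python3 go.py .5242 -.2517 .08 18
```

```text
time: 0.77
position: [0.3785, -0.4148, 0.1952]
tcp_rot: [-180.0, 0.0, 21.8]
contact_force: [0.6, 0.4, -0.3]
finger_gap: 0.0853
grip_force: 0.0
time: 1.43
position: [0.5248, -0.2506, 0.1951]
tcp_rot: [-180.0, 0.0, 21.8]
contact_force: [0.7, -0.1, 0.1]
finger_gap: 0.0854
grip_force: 0.0
time: 1.77
position: [0.5218, -0.2507, 0.1466]
tcp_rot: [-179.7, 0.3, 18.0]
contact_force: [-1.5, 0.2, -0.4]
finger_gap: 0.0853
grip_force: 0.0
shift mm [ 2.3  2.  66.6] turn [-0.3  0.3 -0. ] | t 1.77 pos [ 0.5218 -0.2507  0.1466] rot [-179.7    0.3   18. ] F [-1.5  0.2 -0.4] gap 0.0853 grip 0.0
```

```bash
python3 -m jog '[[0.0012,0.001,0.02,0,0,0],[0.0011,0.001,0.02,0,0,0],[0,0,0.02,0,0,0],[0,0,0,0,0,0],[0,0,0,0,0,0],[0,0,0,0,0,0]]' 150
python3 go.py .5242 -.2517 .0185 18
python3 - <<'E'
from h import *
c=cap('top');cv2.imwrite('pics/c2.png',cv2.cvtColor(cv2.resize(c['pixels'][175:255,380:460],None,fx=7,fy=7,interpolation=cv2.INTER_CUBIC),cv2.COLOR_RGB2BGR))
E
```

```text
time: 2.27
position: [0.5278, -0.2533, 0.0919]
tcp_rot: [180.0, -0.1, 17.9]
contact_force: [-0.1, 0.1, 0.1]
finger_gap: 0.0352
grip_force: 0.0
shift mm [-3.  -2.7 73.4] turn [ 0.  -0.1 -0.1] | t 2.27 pos [ 0.5278 -0.2533  0.0919] rot [ 1.80e+02 -1.00e-01  1.79e+01] F [-0.1  0.1  0.1] gap 0.0352 grip 0.0
```

View pics/c2.png

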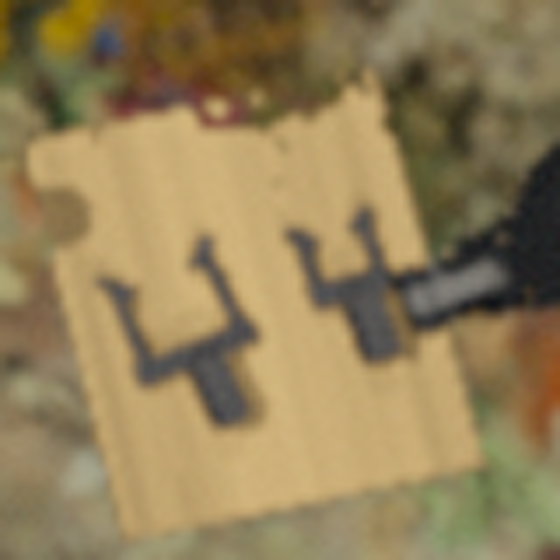

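The crop shows the small clip's lug at crop (375,320) and a fingertip coming in from the right at (410,295), displaced by parallax. I'll check by projection.

```bash
python3 - <<'E'
from h import *
c=cap('top');o=bot.get_obs();p=np.array(o['position']);n=np.array([-.31,.95,0])
for s in (-.0175,0,.0175,.03):
    for z in (0,.04): u,v=proj(c,p+n*s+[0,0,z]);print(s,z,round((u-380)*7),round((v-175)*7))
u,v=proj(c,(.5242,-.2517,.034));print('lugtop',(u-380)*7,(v-175)*7)
E
```

```text
-0.0175 0 471 276
-0.0175 0.04 512 261
0 0 432 290
0 0.04 472 276
0.0175 0 393 305
0.0175 0.04 431 291
0.03 0 364 315
0.03 0.04 402 301
lugtop 375.5634512856658 318.0824890240839
```

```bash
python3 -m jog '[[-0.003,-0.0027,0,0,0,0],[0,0,0.02,0,0,0],[0,0,0.02,0,0,0],[0,0,0.02,0,0,0],[0,0,0.008,0,0,0],[0,0,0,0,0,0],[0,0,0,0,0,0]]'
python3 go.py .5242 -.2517 .0185 18
```

```text
time: 2.95
position: [0.5236, -0.2513, 0.0231]
tcp_rot: [180.0, -0.0, 18.0]
contact_force: [0.4, 0.6, -0.3]
finger_gap: 0.0353
grip_force: 0.0
shift mm [0.5 0.6 4.6] turn [ 0. -0. -0.] | t 2.95 pos [ 0.5236 -0.2513  0.0231] rot [180.  -0.  18.] F [ 0.4  0.6 -0.3] gap 0.0353 grip 0.0
```

```bash
python3 -m jog '[[0,0,0.0045,0,0,0],[0,0,0,0,0,0],[0,0,0,0,0,0],[0,0,0,0,0,0],[0,0,0,0,0,0],[0,0,0,0,0,0],[0,0,0,0,0,0]]' 255
python3 -m jog '[[0,0,-0.01,0,0,0],[0,0,-0.02,0,0,0],[0,0,-0.03,0,0,0],[0,0,-0.03,0,0,0],[0,0,-0.03,0,0,0],[0,0,0,0,0,0]]'
python3 go.py .606 .148 .14 18
python3 - <<'E'
from h import *
c=cap('top');s=cap('scene')
f=lambda im,x,y,w,h,k:cv2.resize(im[y:y+h,x:x+w],None,fx=k,fy=k,interpolation=cv2.INTER_CUBIC)
cv2.imwrite('pics/c3.png',cv2.cvtColor(np.hstack([f(c['pixels'],385,170,80,80,5),f(s['pixels'],340,150,80,80,5)]),cv2.COLOR_RGB2BGR))
E
```

```text
time: 3.53
position: [0.5235, -0.2514, 0.0182]
tcp_rot: [180.0, -0.0, 18.0]
contact_force: [0.1, 0.5, 0.6]
finger_gap: -0.0003
grip_force: 0.0
time: 4.03
position: [0.5267, -0.2523, 0.1447]
tcp_rot: [179.6, -0.4, 18.0]
contact_force: [1.2, 0.1, -0.2]
finger_gap: -0.0
grip_force: 0.0
shift mm [ 198.9 -356.4    3.9] turn [ 0.4 -0.4 -0. ] | t 4.03 pos [ 0.5267 -0.2523  0.1447] rot [179.6  -0.4  18. ] F [ 1.2  0.1 -0.2] gap -0.0 grip 0.0
```

View pics/c3.png

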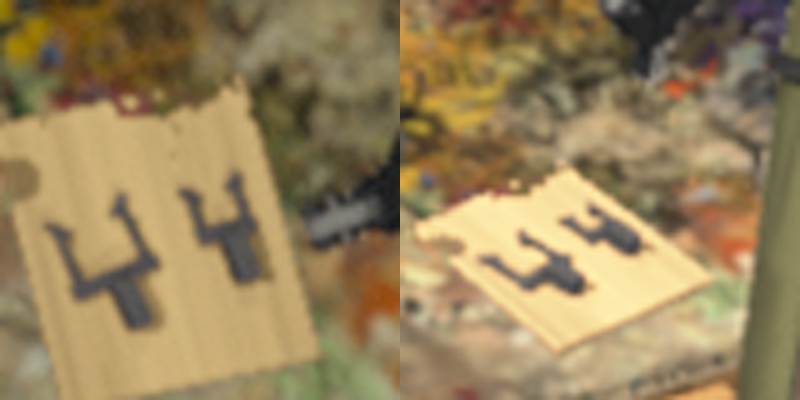

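```bash
python3 - <<'E'
from h import *
c=cap('top');s=cap('scene');o=bot.get_obs();p=np.array(o['position']);print(p)
for k in (c,s): print([np.round(proj(k,p+[0,0,z])) for z in (0,.05)], np.round(proj(k,(.5242,-.2517,.025)),1))
P=lambda k:np.array([[foc(k),0,k['cx']],[0,foc(k),k['cy']],[0,0,1]])@np.linalg.inv(np.array(k['T']))[:3]
def tri(a,b): X=cv2.triangulatePoints(P(c),P(s),np.float64(a).reshape(2,1),np.float64(b).reshape(2,1));return (X[:3]/X[3]).ravel()
print(tri((447,215),(388,165)), 'lug top?',tri((385+240/5,170+265/5),(340+225/5,150+240/5)))
E
```

```text
[ 0.52279981 -0.25118534  0.13767914]
[array([448., 216.]), array([455., 213.])] [432.5 220.8]
[array([387., 174.]), array([389., 163.])] [383.3 197.1]
[ 0.51621214 -0.23586258  0.1876354 ] lug top? [ 0.51699985 -0.2539207   0.02481911]
```

```bash
python3 - <<'E'
from h import *
c=cap('top');s=cap('scene')
f=lambda im,x,y,w,h,k:cv2.resize(im[y:y+h,x:x+w],None,fx=k,fy=k,interpolation=cv2.INTER_CUBIC)
im=np.hstack([f(c['pixels'],430,190,40,60,10),f(s['pixels'],365,140,40,60,10)])
im=np.clip((im/255.)**.6*255,0,255).astype(np.uint8)
for i,k,x0,y0 in ((0,c,430,190),(400,s,365,140)):
    u,v=proj(k,bot.get_obs()['position']);cv2.circle(im,(int((u-x0)*10+5)+i,int((v-y0)*10+5)),4,(255,0,0),-1)
cv2.imwrite('pics/c4.png',cv2.cvtColor(im,cv2.COLOR_RGB2BGR))
E
```

```text
(no output)
```

View pics/c4.png

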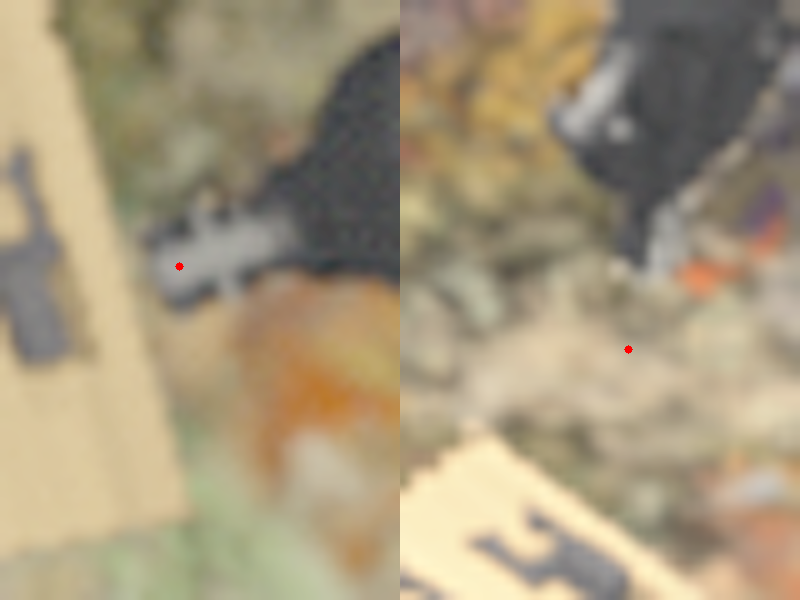

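The closed fingertips end at scene pixel about (388,167), but the reported TCP projects to (388,175). The fingers therefore seem to end about 30 mm above the reported TCP, so they closed above the lug. I'll probe a bare board spot with closed fingers to measure the offset.

```bash
python3 go.py .468 -.222 .03 18
```

```text
shift mm [-42.8 -44.3 107.1] turn [-0.1  0.1 -0. ] | t 4.33 pos [ 0.5226 -0.2511  0.137 ] rot [-1.799e+02  1.000e-01  1.800e+01] F [0.  0.7 0. ] gap 0.0 grip 0.0
```

```bash
python3 -m jog '[[-0.0214,-0.0222,0,0,0,0],[-0.0214,-0.0222,0,0,0,0],[0,0,0.025,0,0,0],[0,0,0.025,0,0,0],[0,0,0.025,0,0,0],[0,0,0.02,0,0,0],[0,0,0.012,0,0,0],[0,0,0,0,0,0]]'
python3 -m jog '[[0,0,0.002,0,0,0],[0,0,0.002,0,0,0],[0,0,0.002,0,0,0],[0,0,0.002,0,0,0],[0,0,0,0,0,0],[0,0,0,0,0,0]]'
python3 -m jog '[[0,0,0.002,0,0,0],[0,0,0.002,0,0,0],[0,0,0.002,0,0,0],[0,0,0,0,0,0],[0,0,0,0,0,0]]'
python3 go.py .468 -.222 .03 18
```

```text
time: 5.0
position: [0.4667, -0.2212, 0.0277]
tcp_rot: [-179.7, 0.3, 18.0]
contact_force: [0.5, -0.5, 1.1]
finger_gap: 0.0001
grip_force: 0.0
time: 5.5
position: [0.4691, -0.2224, 0.0233]
tcp_rot: [180.0, -0.0, 18.0]
contact_force: [0.6, -0.2, 0.2]
finger_gap: -0.0003
grip_force: 0.0
time: 5.92
position: [0.4689, -0.2222, 0.0168]
tcp_rot: [-180.0, 0.0, 18.0]
contact_force: [0.0, 0.1, 0.4]
finger_gap: -0.0
grip_force: 0.0
shift mm [ -0.8  -0.5 -13.2] turn [-0.  0. -0.] | t 5.92 pos [ 0.4689 -0.2222  0.0168] rot [-180.    0.   18.] F [0.  0.1 0.4] gap -0.0 grip 0.0
```

```bash
python3 -m jog '[[0,0,0.002,0,0,0],[0,0,0.002,0,0,0],[0,0,0,0,0,0],[0,0,0,0,0,0]]'|grep -E "posi|cont"
python3 -m jog '[[0,0,0.002,0,0,0],[0,0,0.002,0,0,0],[0,0,0,0,0,0],[0,0,0,0,0,0]]'|grep -E "posi|cont"
python3 - <<'E'
from h import *
c=cap('top');s=cap('scene')
f=lambda im,x,y,w,h,k:cv2.resize(im[y:y+h,x:x+w],None,fx=k,fy=k,interpolation=cv2.INTER_CUBIC)
im=np.hstack([f(c['pixels'],390,185,66,75,6),f(s['pixels'],345,165,66,75,6)])
for i,k,x0,y0 in ((0,c,390,185),(396,s,345,165)):
    u,v=proj(k,bot.get_obs()['position']);cv2.circle(im,(int((u-x0)*6+3)+i,int((v-y0)*6+3)),3,(255,0,0),-1)
cv2.imwrite('pics/c5.png',cv2.cvtColor(im,cv2.COLOR_RGB2BGR))
E
```

```text
position: [0.4689, -0.2222, 0.0128]
contact_force: [0.4, 0.6, -0.1]
position: [0.4689, -0.2222, 0.0088]
contact_force: [-0.3, 0.9, -0.2]
```

View pics/c5.png

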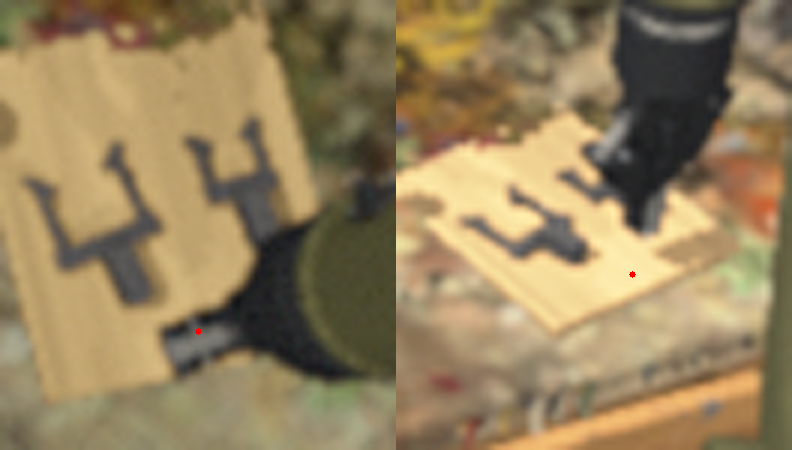

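The pictures confirm it: the fingertips are at top crop (172,350) and scene crop (640,230), well above the marked TCP, and there is no contact.

```bash
python3 - <<'E'
from h import *
c=cap('top');s=cap('scene');o=bot.get_obs()
P=lambda k:np.array([[foc(k),0,k['cx']],[0,foc(k),k['cy']],[0,0,1]])@np.linalg.inv(np.array(k['T']))[:3]
def tri(a,b):
    X=cv2.triangulatePoints(P(c),P(s),np.float64(a).reshape(2,1),np.float64(b).reshape(2,1));X=(X[:3]/X[3]).ravel();return np.round(X,4),np.round(np.array(proj(c,X))-a,1),np.round(np.array(proj(s,X))-b,1)
print(o['position'],tri((418.7,243.3),(385.7,203.3)))
# board corners etc: wheel centre, jar lid
print('board near corner',tri((390+50/6,185+400/6),(345+(558-396)/6,165+333/6)))
E
```

```text
[ 0.46904441 -0.22229523  0.00903911] (array([ 0.4507, -0.202 ,  0.0621]), array([3.9, 1.5]), array([-1.9,  0.3]))
board near corner (array([ 0.4348, -0.1472,  0.0084]), array([0.4, 0.2]), array([-0.2,  0. ]))
```

```bash
python3 -m jog '[[0,0,0.002,0,0,0],[0,0,0.002,0,0,0],[0,0,0.002,0,0,0],[0,0,0,0,0,0],[0,0,0,0,0,0]]'|grep -E "posi|cont"
python3 -m jog '[[0,0,0.002,0,0,0],[0,0,0.002,0,0,0],[0,0,0,0,0,0],[0,0,0,0,0,0]]'|grep -E "posi|cont"
```

```text
position: [0.4689, -0.2222, 0.0028]
contact_force: [-2.2, -0.7, 0.9]
position: [0.4689, -0.2222, -0.0012]
contact_force: [0.0, 0.0, 0.6]
```

```bash
for i in 1; do python3 -m jog '[[0,0,0.002,0,0,0],[0,0,0.002,0,0,0],[0,0,0,0,0,0],[0,0,0,0,0,0]]'|grep -E "posi|cont"; done
python3 -m jog '[[0,0,0.002,0,0,0],[0,0,0.002,0,0,0],[0,0,0,0,0,0]]'|grep -E "posi|cont"
python3 -m jog '[[0,0,0.002,0,0,0],[0,0,0.002,0,0,0],[0,0,0,0,0,0]]'|grep -E "posi|cont"
python3 -m jog '[[0,0,0.001,0,0,0],[0,0,0.001,0,0,0],[0,0,0,0,0,0]]'|grep -E "posi|cont"
```

```text
position: [0.4689, -0.2222, -0.0052]
contact_force: [-0.1, 0.9, -0.1]
position: [0.4688, -0.2222, -0.0094]
contact_force: [0.5, 0.1, -0.7]
position: [0.4688, -0.2222, -0.0134]
contact_force: [-0.1, 0.8, -0.3]
position: [0.4689, -0.2222, -0.0152]
contact_force: [-0.5, -0.5, 0.5]
```

```bash
python3 -m jog '[[0,0,0.002,0,0,0],[0,0,0,0,0,0],[0,0,0,0,0,0]]'|grep -E "posi|cont"
python3 -m jog '[[0,0,0.002,0,0,0],[0,0,0,0,0,0],[0,0,0,0,0,0]]'|grep -E "posi|cont"
python3 -m jog '[[0,0,0.0015,0,0,0],[0,0,0,0,0,0]]'|grep -E "posi|cont"
python3 -m jog '[[0,0,0.0015,0,0,0],[0,0,0,0,0,0]]'|grep -E "posi|cont"
```

```text
position: [0.469, -0.2222, -0.0171]
contact_force: [-0.3, -0.3, 0.9]
position: [0.4689, -0.2222, -0.0191]
contact_force: [0.1, 0.3, 0.2]
position: [0.4691, -0.2223, -0.0197]
contact_force: [-1.9, 0.4, 10.7]
position: [0.4691, -0.2224, -0.0198]
contact_force: [-6.1, 2.7, 28.6]
```

```bash
python3 - <<'E'
from h import *
c=cap('top');s=cap('scene')
f=lambda im,x,y,w,h,k:cv2.resize(im[y:y+h,x:x+w],None,fx=k,fy=k,interpolation=cv2.INTER_CUBIC)
im=np.hstack([f(c['pixels'],400,200,50,75,8),f(s['pixels'],360,175,50,75,8)])
cv2.imwrite('pics/c6.png',cv2.cvtColor(im,cv2.COLOR_RGB2BGR))
E
```

```text
(no output)
```

View pics/c6.png

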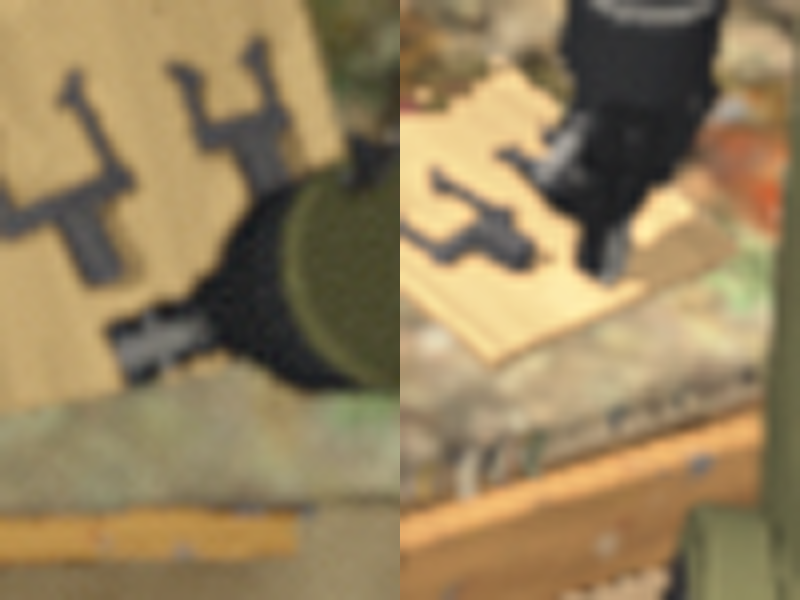

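Contact came at reported z = -0.0197 on the board top, which is really 0.016, so reported z is about 36 mm low. The tip is at top crop (122,352) and scene crop (605,278). I'll back off and check the x-y offset too.

```bash
python3 -m jog '[[0,0,-0.004,0,0,0],[0,0,-0.02,0,0,0],[0,0,-0.03,0,0,0],[0,0,-0.03,0,0,0],[0,0,0,0,0,0],[0,0,0,0,0,0]]' 150
python3 - <<'E'
from h import *
c=cap('top');s=cap('scene')
print(ray(c,400+122/8,200+352/8,.018),ray(s,360+205/8,175+278/8,.018))
u=ray(c,400+122/8,200+325/8,.018);print(u,ray(c,400+130/8,200+378/8,.018))
E
python3 go.py .5242 -.2517 .0185 18
```

```text
time: 10.05
position: [0.4701, -0.2229, 0.0635]
tcp_rot: [179.8, -0.2, 17.9]
contact_force: [-0.1, 0.0, -1.5]
finger_gap: 0.0351
grip_force: 0.0
[ 0.45633105 -0.1957988   0.018     ] [ 0.46023341 -0.22316129  0.018     ]
[ 0.46648465 -0.19668905  0.018     ] [ 0.44649135 -0.19794466  0.018     ]
shift mm [43.9 45.2 42.9] turn [-0.  0. -0.] | t 10.15 pos [ 0.4685 -0.2222  0.0615] rot [-180.    0.   18.] F [ 0.5  0.2 -0.8] gap 0.0349 grip 0.0
```

```bash
python3 - <<'E'
from h import *
from scipy.optimize import least_squares
c=cap('top');s=cap('scene')
ax=np.array([.951,.309,0]);n=np.array([-.309,.951,0])
D=[((.5227,-.2511,.1377),(445.2,217.),(388.5,166.8)),((.46904,-.2223,.009),(418.7,243.3),(385.7,203.3)),((.469,-.2223,-.0198),(414.9,244.2),(385.4,209.7))]
def f(e,w=.011,h=.012):
    r=[]
    for p,a,b in D:
        q=np.array(p)+e
        r+=[np.array(proj(c,q+n*h))-a,np.array(proj(s,q+n*h*.5-ax*w))-b]
    return np.concatenate(r)
for h in (.004,.008,.012):
    k=least_squares(f,[0,0,.03],kwargs=dict(h=h));print(h,k.x.round(4),k.fun.round(1))
E
```

```text
0.004 [-0.0126  0.0251  0.0564] [ 0.7  1.6 -0.9 -0.   1.2 -0.1 -1.7  0.7  1.7 -0.3 -2.5  0.2]
0.008 [-0.0111  0.0214  0.0555] [ 0.5  1.6 -0.7 -0.   1.  -0.2 -1.5  0.6  1.5 -0.3 -2.2  0.1]
0.012 [-0.0096  0.0177  0.0546] [ 0.3  1.5 -0.4 -0.1  0.9 -0.2 -1.3  0.6  1.4 -0.4 -2.   0. ]
```

```bash
python3 -m jog '[[0.0225,0.0225,0,0,0,0],[0.0225,0.0225,0,0,0,0],[0,0.006,0.02,0,0,0],[0,0,0.02,0,0,0],[0,0,0.005,0,0,0],[0,0,0,0,0,0],[0,0,0,0,0,0]]'
python3 go.py .528 -.2585 -.0165 18
python3 - <<'E'
from h import *
c=cap('top');s=cap('scene')
f=lambda im,x,y,w,h,k:cv2.resize(im[y:y+h,x:x+w],None,fx=k,fy=k,interpolation=cv2.INTER_CUBIC)
im=np.hstack([f(c['pixels'],405,195,50,60,8),f(s['pixels'],360,155,50,60,8)])
im=(np.clip((im/255.)**.7,0,1)*255).astype(np.uint8)
cv2.imwrite('pics/c7.png',cv2.cvtColor(im,cv2.COLOR_RGB2BGR))
E
```

```text
time: 10.83
position: [0.527, -0.2563, 0.0165]
tcp_rot: [-179.9, 0.1, 18.0]
contact_force: [0.3, 0.3, -0.1]
finger_gap: 0.0352
grip_force: 0.0
shift mm [ 0.3  2.4 33. ] turn [-0.1  0.1 -0. ] | t 10.83 pos [ 0.527  -0.2563  0.0165] rot [-1.799e+02  1.000e-01  1.800e+01] F [ 0.3  0.3 -0.1] gap 0.0352 grip 0.0
```

View pics/c7.png

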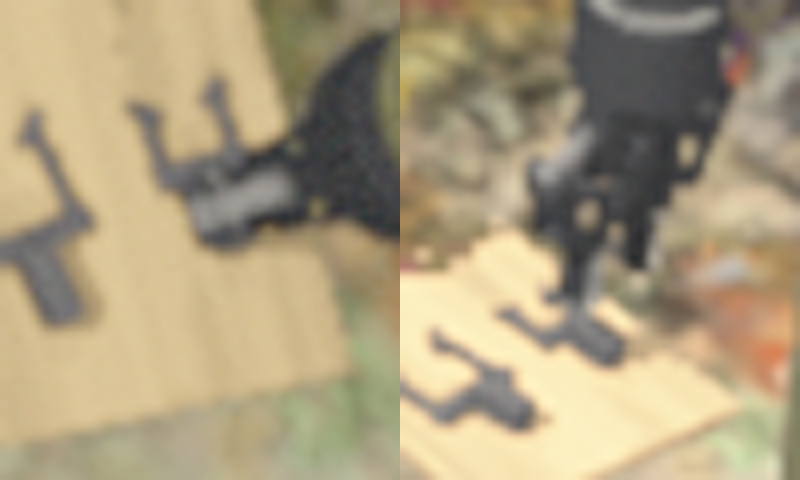

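Left fingertip is at scene crop (580,295) and right at (640,262), both above the small clip's lug at (590,335); the left finger's tip in top crop is at (205,215).

```bash
python3 - <<'E'
from h import *
c=cap('top');s=cap('scene')
for z in (.052,.06): 
    L=ray(s,360+180/8,155+295/8,z);R=ray(s,360+240/8,155+262/8,z);print(z,'L',L.round(4),'R',R.round(4),'mid',((L+R)/2).round(4),np.linalg.norm(L-R).round(4),'topL',ray(c,405+205/8,195+215/8,z).round(4))
print('lug scene',ray(s,360+190/8,155+335/8,.03).round(4))
E
```

```text
0.052 L [ 0.5259 -0.2447  0.052 ] R [ 0.5374 -0.2866  0.052 ] mid [ 0.5317 -0.2657  0.052 ] 0.0434 topL [ 0.518  -0.2354  0.052 ]
0.06 L [ 0.5175 -0.2382  0.06  ] R [ 0.5289 -0.2798  0.06  ] mid [ 0.5232 -0.259   0.06  ] 0.0432 topL [ 0.5171 -0.2324  0.06  ]
lug scene [ 0.5196 -0.25    0.03  ]
```

The x-y agree with the report; only z is off, with actual = reported + 36 mm. I'll go to reported (0.524, -0.252, -0.017).

```bash
python3 -m jog '[[-0.0012,-0.005,0,0,0,0],[0,0,0.01,0,0,0],[0,0,0.01,0,0,0],[0,0,0.008,0,0,0],[0,0,0,0,0,0],[0,0,0,0,0,0]]'
python3 go.py .5242 -.2517 -.017 18
```

```text
time: 11.53
position: [0.5242, -0.2522, -0.0121]
tcp_rot: [-179.9, 0.1, 18.0]
contact_force: [0.1, 0.0, -0.3]
finger_gap: 0.035
grip_force: 0.0
shift mm [ 0.2 -0.5  4.9] turn [-0.1  0.1 -0. ] | t 11.53 pos [ 0.5242 -0.2522 -0.0121] rot [-1.799e+02  1.000e-01  1.800e+01] F [ 0.1  0.  -0.3] gap 0.035 grip 0.0
```

```bash
python3 -m jog '[[0,0,0.0048,0,0,0],[0,0,0,0,0,0],[0,0,0,0,0,0],[0,0,0,0,0,0],[0,0,0,0,0,0],[0,0,0,0,0,0],[0,0,0,0,0,0]]' 255
python3 go.py .5242 -.2517 -.017 18
```

```text
time: 12.12
position: [0.5249, -0.2525, -0.0157]
tcp_rot: [-180.0, -0.0, 18.0]
contact_force: [0.0, -0.0, -0.9]
finger_gap: 0.0122
grip_force: 59.4
shift mm [-0.4 -0.9  1.3] turn [-0. -0. -0.] | t 12.12 pos [ 0.5249 -0.2525 -0.0157] rot [-180.   -0.   18.] F [ 0.  -0.  -0.9] gap 0.0122 grip 59.4
```

Gripped (gap 12 mm, 59 N). I'll lift it high and carry it over.

```bash
python3 -m jog '[[0,0,-0.01,0,0,0],[0,0,-0.02,0,0,0],[0,0,-0.03,0,0,0],[0,0,-0.03,0,0,0],[0,0,-0.03,0,0,0],[0,0,-0.03,0,0,0],[0,0,-0.025,0,0,0],[0,0,0,0,0,0]]'
python3 go.py .6041 .1501 .16 18
```

```text
time: 12.78
position: [0.5276, -0.2533, 0.1655]
tcp_rot: [179.6, -0.4, 18.0]
contact_force: [0.2, 0.3, 0.2]
finger_gap: 0.0124
grip_force: 59.5
shift mm [ 197.1 -360.2    4.7] turn [ 0.4 -0.4 -0. ] | t 12.78 pos [ 0.5276 -0.2533  0.1655] rot [179.6  -0.4  18. ] F [0.2 0.3 0.2] gap 0.0124 grip 59.5
```

```bash
python3 -m jog '[[0.0123,-0.0225,0,0,0,0],[0.0123,-0.0225,0,0,0,0],[0.0123,-0.0225,0,0,0,0],[0.0123,-0.0225,0,0,0,0],[0.0123,-0.0225,0,0,0,0],[0.0123,-0.0225,0,0,0,0],[0.0123,-0.0225,0,0,0,0],[0.0123,-0.0225,0,0,0,0]]' | head -2
python3 -m jog '[[0.0123,-0.0225,0,0,0,0],[0.0123,-0.0225,0,0,0,0],[0.0123,-0.0225,0,0,0,0],[0.0123,-0.0225,0,0,0,0],[0.0123,-0.0225,0,0,0,0],[0.0123,-0.0225,0,0,0,0],[0.0123,-0.0225,0,0,0,0],[0.0123,-0.0225,0,0,0,0]]' | head -2
python3 -m jog '[[0,0,0,0,0,6.2],[0,0,0,0,0,6.2],[0,0,0,0,0,6.2],[0,0,0,0,0,6.2],[0,0,0,0,0,6.2],[0,0,0,0,0,6.2]]' |head -2
python3 -m jog '[[0,0,0,0,0,6.2],[0,0,0,0,0,6.2],[0,0,0,0,0,6.2],[0,0,0,0,0,6.2],[0,0,0,0,0,6.0],[0,0,0,0,0,0],[0,0,0,0,0,0]]' |head -3
python3 go.py .6041 .1501 .05 -50
```

```text
time: 13.45
position: [0.5627, -0.0497, 0.1594]
time: 14.12
position: [0.6007, 0.1518, 0.1593]
time: 14.62
position: [0.6006, 0.1507, 0.1592]
time: 15.2
position: [0.6007, 0.1508, 0.1592]
tcp_rot: [180.0, 0.0, -49.8]
shift mm [  2.7  -2.2 109.2] turn [0.  0.  0.2] | t 15.2 pos [0.6007 0.1508 0.1592] rot [180.    0.  -49.8] F [-0.4  0.4 -0.9] gap 0.0126 grip 59.5
```

```bash
python3 -m jog '[[-0.005,-0.0022,0.02,0,0,0],[0,0,0.03,0,0,0],[0,0,0.03,0,0,0],[0,0,0.025,0,0,0],[0,0,0,0,0,0],[0,0,0,0,0,0]]' |head -4
python3 go.py .6041 .1501 .0243 -50
python3 - <<'E'
from h import *
import pickle
b=cap('top');a=cap('scene');pickle.dump((a,b),open('c8.pkl','wb'))
for c,nm in ((b,'top'),(a,'scene')):
    x0,y0=.55,.02;im=ortho(c,x0,y0,.09,.2,.2,1);V=cv2.cvtColor(im,cv2.COLOR_RGB2HSV)
    cv2.imwrite(f'pics/n_{nm}.png',cv2.cvtColor(im,cv2.COLOR_RGB2BGR))
    m=V[...,2]<100
    for p in comps(m,x0,y0,60,1): print(nm,len(p),p.mean(0).round(3),p.min(0).round(3),p.max(0).round(3))
E
```

```text
time: 15.7
position: [0.5986, 0.1556, 0.0535]
tcp_rot: [179.9, 0.1, -49.9]
contact_force: [0.3, -0.5, 0.2]
shift mm [ 7.8 -0.7 29.2] turn [0.1 0.1 0.1] | t 15.7 pos [0.5986 0.1556 0.0535] rot [ 1.799e+02  1.000e-01 -4.990e+01] F [ 0.3 -0.5  0.2] gap 0.0125 grip 59.5
top 10691 [0.655 0.062] [0.55 0.02] [0.749 0.136]
top 6190 [0.655 0.171] [0.55 0.11] [0.749 0.212]
top 102 [0.688 0.152] [0.679 0.148] [0.694 0.157]
scene 11144 [0.694 0.113] [0.598 0.044] [0.749 0.194]
scene 128 [0.557 0.188] [0.55  0.178] [0.57  0.193]
scene 110 [0.599 0.159] [0.592 0.155] [0.608 0.164]
```

```bash
python3 -m jog '[[0.006,-0.0007,0,0,0,0],[0,0,0.01,0,0,0],[0,0,0.01,0,0,0],[0,0,0.002,0,0,0],[0,0,0,0,0,0],[0,0,0,0,0,0]]' |head -4
python3 -m jog '[[0,0,0.002,0,0,0],[0,0,0.002,0,0,0],[0,0,0,0,0,0],[0,0,0,0,0,0]]' |head -4
python3 -m jog '[[0,0,0.0015,0,0,0],[0,0,0,0,0,0],[0,0,0,0,0,0]]' |head -4
python3 go.py .6028 .1516 .0243 -50
```

```text
time: 16.3
position: [0.6036, 0.1518, 0.0318]
tcp_rot: [180.0, 0.0, -50.0]
contact_force: [1.2, 0.6, -0.4]
time: 16.63
position: [0.6038, 0.1518, 0.0282]
tcp_rot: [180.0, 0.0, -50.0]
contact_force: [-0.2, 0.5, -0.9]
time: 16.88
position: [0.6039, 0.1517, 0.0267]
tcp_rot: [180.0, 0.0, -50.0]
contact_force: [-0.6, -0.8, -0.5]
shift mm [-0.6  0.9  2.4] turn [ 0.  0. -0.] | t 16.88 pos [0.6039 0.1517 0.0267] rot [180.   0. -50.] F [-0.6 -0.8 -0.5] gap 0.0121 grip 59.5
```

```bash
python3 -m jog '[[0,0,0.0015,0,0,0],[0,0,0,0,0,0],[0,0,0,0,0,0]]' |head -4
python3 -m jog '[[0,0,0.001,0,0,0],[0,0,0,0,0,0],[0,0,0,0,0,0]]' |head -4
python3 -m jog '[[0,0,0.001,0,0,0],[0,0,0,0,0,0],[0,0,0,0,0,0]]' |head -4
```

```text
time: 17.13
position: [0.6039, 0.1517, 0.0251]
tcp_rot: [180.0, 0.0, -50.0]
contact_force: [0.1, -0.0, -0.3]
time: 17.38
position: [0.6039, 0.1517, 0.0241]
tcp_rot: [180.0, 0.0, -50.0]
contact_force: [0.0, 0.2, -0.8]
time: 17.63
position: [0.604, 0.1517, 0.0239]
tcp_rot: [-180.0, -0.0, -50.0]
contact_force: [-2.5, 0.6, 5.4]
```

Contact came at the predicted height. I'll release, lift, and move toward the fork so the cameras have a clear view.

```bash
python3 -m jog '[[0,0,0,0,0,0],[0,0,0,0,0,0],[0,0,0,0,0,0],[0,0,0,0,0,0],[0,0,0,0,0,0]]' 130 | tail -2
python3 -m jog '[[0,0,-0.01,0,0,0],[0,0,-0.02,0,0,0],[0,0,-0.03,0,0,0],[0,0,-0.03,0,0,0],[0,0,-0.03,0,0,0],[0,0,0,0,0,0],[0,0,0,0,0,0]]' |head -3
python3 go.py .5053 .4247 .14 -10
```

```text
finger_gap: 0.0418
grip_force: 0.0
time: 18.63
position: [0.6053, 0.1521, 0.146]
tcp_rot: [-179.7, -0.1, -50.0]
shift mm [-273.2  -98.4    5.9] turn [ -0.2  -0.2 -40. ] | t 18.63 pos [0.6053 0.1521 0.146 ] rot [-1.797e+02 -1.000e-01 -5.000e+01] F [0.3 0.3 0.3] gap 0.0417 grip 0.0
```

```bash
python3 -m jog '[[-0.0228,-0.0082,0,0,0,0],[-0.0228,-0.0082,0,0,0,0],[-0.0228,-0.0082,0,0,0,0],[-0.0228,-0.0082,0,0,0,0],[-0.0228,-0.0082,0,0,0,0],[-0.0228,-0.0082,0,0,0,0],[-0.0228,-0.0082,0,0,0,0],[-0.0228,-0.0082,0,0,0,0]]' | head -2
python3 -m jog '[[-0.0228,-0.0082,0,0,0,0],[-0.0228,-0.0082,0,0,0,0],[-0.0228,-0.0082,0,0,0,0],[-0.0228,-0.0082,0,0,0,0],[0,0,0,0,0,0]]' | head -2
python3 -m jog '[[0,0,0,0,0,-5.8],[0,0,0,0,0,-5.8],[0,0,0,0,0,-5.8],[0,0,0,0,0,-5.7],[0,0,0,0,0,-5.7],[0,0,0,0,0,-5.7],[0,0,0,0,0,-5.7],[0,0,0,0,0,0]]' | head -3
python3 go.py .506 .424 -.0165 -10.3
python3 - <<'E'
from h import *
import pickle
b=cap('top');a=cap('scene');pickle.dump((a,b),open('c9.pkl','wb'))
def wheel(c):
    x0,y0=.55,0.;im=ortho(c,x0,y0,.056,.2,.2);V=cv2.cvtColor(im,cv2.COLOR_RGB2HSV)
    return im,V
for c,nm in ((b,'top'),(a,'scene')):
    x0,y0=.55,.0;im=ortho(c,x0,y0,.0625,.2,.2);V=cv2.cvtColor(im,cv2.COLOR_RGB2HSV)
    yy,xx=np.mgrid[0:400,0:400];R=np.hypot(xx/2000+x0-.6485,yy/2000+y0-.0972)
    m=(V[...,2]<120)&(R<.1)
    for p in comps(m,x0,y0,300)[:4]:
        mm,yw,ax=axis(p);t=(p-mm)@ax;s=(p-mm)@[-ax[1],ax[0]];print(nm,len(p),mm.round(4),round(yw,1),t.min().round(4),t.max().round(4),[(round(k*1e3),round(s[abs(t-k)<.001].min()*1e3,1),round(s[abs(t-k)<.001].max()*1e3,1)) for k in np.arange(-.035,.04,.005) if (abs(t-k)<.001).any()])
cv2.imwrite('pics/c8.png',cv2.cvtColor(np.hstack([ortho(k,.55,0.,.0625,.2,.2,.5) for k in (b,a)]),cv2.COLOR_RGB2BGR))
E
```

```text
time: 19.3
position: [0.5359, 0.3342, 0.1422]
time: 19.72
position: [0.4989, 0.4314, 0.1411]
time: 20.38
position: [0.5033, 0.4238, 0.1423]
tcp_rot: [179.9, 0.1, -9.6]
shift mm [  2.8  -0.9 158.8] turn [0.1 0.1 0.7] | t 20.38 pos [0.5033 0.4238 0.1423] rot [ 1.799e+02  1.000e-01 -9.600e+00] F [ 0.7  0.6 -0.4] gap 0.042 grip 0.0
top 8389 [0.7323 0.0899] 84.4 -0.0566 0.0622 [(-35, np.float64(-10.1), np.float64(1.8)), (-30, np.float64(-11.6), np.float64(12.0)), (-25, np.float64(-12.7), np.float64(11.5)), (-20, np.float64(-14.1), np.float64(9.9)), (-15, np.float64(-14.8), np.float64(8.8)), (-10, np.float64(-15.3), np.float64(7.4)), (-5, np.float64(-15.7), np.float64(5.3)), (0, np.float64(-15.8), np.float64(0.8)), (5, np.float64(-15.3), np.float64(-5.3)), (10, np.float64(-14.8), np.float64(-5.6)), (15, np.float64(-14.3), np.float64(8.4)), (20, np.float64(-13.4), np.float64(10.4)), (25, np.float64(-12.3), np.float64(8.8)), (30, np.float64(-10.8), np.float64(6.4)), (35, np.float64(-9.3), np.float64(16.4)), (40, np.float64(-7.4), np.float64(16.8))]
top 4375 [0.6108 0.143 ] -49.0 -0.0301 0.03
[... 2054 characters left out ...]
float64(-4.6), np.float64(9.1)), (-5, np.float64(-7.1), np.float64(10.3)), (0, np.float64(-11.1), np.float64(9.5)), (5, np.float64(-16.4), np.float64(13.6)), (10, np.float64(-12.1), np.float64(11.4)), (15, np.float64(-1.5), np.float64(4.1))]
scene 773 [0.7305 0.0973] -7.8 -0.0096 0.0113 [(-10, np.float64(-2.1), np.float64(1.0)), (-5, np.float64(-5.4), np.float64(6.2)), (0, np.float64(-7.4), np.float64(5.2)), (5, np.float64(-4.3), np.float64(5.0)), (10, np.float64(-2.5), np.float64(2.5))]
scene 416 [0.7248 0.1163] 79.4 -0.0091 0.007 [(-10, np.float64(0.7), np.float64(0.7)), (-5, np.float64(-1.1), np.float64(3.4)), (0, np.float64(-5.8), np.float64(2.5)), (5, np.float64(-4.0), np.float64(5.5))]
```

Clip placed: yaw -49°, lateral error to the spindle about 1 mm, eye about 38 mm from the axis. Now the fork.

```bash
python3 -m jog '[[0.0028,-0.0009,0.02,0,0,0.7],[0,0,0.03,0,0,0],[0,0,0.03,0,0,0],[0,0,0.03,0,0,0],[0,0,0.03,0,0,0],[0,0,0.01,0,0,0],[0,0,0,0,0,0],[0,0,0,0,0,0]]' | head -4
python3 go.py .506 .424 -.0165 -10.3
```

```text
time: 21.15
position: [0.5068, 0.425, -0.0065]
tcp_rot: [180.0, -0.0, -10.6]
contact_force: [0.8, 0.2, 0.4]
shift mm [-0.6  1.1 10. ] turn [ 0.  -0.  -0.3] | t 21.15 pos [ 0.5068  0.425  -0.0065] rot [180.   -0.  -10.6] F [0.8 0.2 0.4] gap 0.0418 grip 0.0
```

```bash
python3 -m jog '[[0,0.001,0.006,0,0,0],[0,0,0.004,0,0,0],[0,0,0,0,0,0],[0,0,0,0,0,0]]' | head -4
python3 -m jog '[[0,0,0,0,0,0],[0,0,0,0,0,0],[0,0,0,0,0,0],[0,0,0,0,0,0],[0,0,0,0,0,0],[0,0,0,0,0,0],[0,0,0,0,0,0]]' 255
python3 -m jog '[[0,0,-0.01,0,0,0],[0,0,-0.02,0,0,0],[0,0,-0.03,0,0,0],[0,0,-0.03,0,0,0],[0,0,-0.03,0,0,0],[0,0,-0.02,0,0,0],[0,0,0,0,0,0],[0,0,0,0,0,0]]'
python3 go.py .52 .255 .12 -49.5
```

```text
time: 21.48
position: [0.5066, 0.4243, -0.0161]
tcp_rot: [-180.0, -0.0, -10.6]
contact_force: [-0.3, -0.4, -0.8]
time: 22.07
position: [0.5067, 0.4244, -0.0161]
tcp_rot: [-179.9, -0.0, -10.5]
contact_force: [-0.7, -0.1, 5.5]
finger_gap: 0.0163
grip_force: 60.3
time: 22.73
position: [0.5068, 0.4243, 0.1247]
tcp_rot: [-179.9, -0.1, -10.5]
contact_force: [-0.1, 0.1, -2.1]
finger_gap: 0.0166
grip_force: 59.5
shift mm [ 44.  164.    4.5] turn [-0.1 -0.  39. ] | t 22.73 pos [0.5068 0.4243 0.1247] rot [-1.799e+02 -1.000e-01 -1.050e+01] F [-0.1  0.1 -2.1] gap 0.0166 grip 59.5
```

```bash
python3 -m jog '[[0,0,0,0,0,5.6],[0,0,0,0,0,5.6],[0,0,0,0,0,5.6],[0,0,0,0,0,5.5],[0,0,0,0,0,5.5],[0,0,0,0,0,5.5],[0,0,0,0,0,5.5],[0,0,0,0,0,0]]' | head -3
python3 go.py .518 .2486 .09 -49.3
```

```text
time: 23.4
position: [0.5052, 0.4236, 0.1213]
tcp_rot: [179.8, -0.0, -49.6]
shift mm [141.5 103.6  31.7] turn [ 0.2 -0.  -0.3] | t 23.4 pos [0.5052 0.4236 0.1213] rot [179.8  -0.  -49.6] F [-0.7 -0.6 -1.4] gap 0.0168 grip 59.4
```

```bash
python3 -m jog '[[0.0202,0.0148,0,0,0,0],[0.0202,0.0148,0,0,0,0],[0.0202,0.0148,0,0,0,0],[0.0202,0.0148,0,0,0,0],[0.0202,0.0148,0,0,0,0],[0.0202,0.0148,0,0,0,0],[0.0202,0.0148,0,0,0,-0.3],[0,0,0,0,0,0]]' | head -3
python3 -m jog '[[0,0,0.02,0,0,0],[0,0,0.02,0,0,0],[0,0,0.02,0,0,0],[0,0,0.018,0,0,0],[0,0,0,0,0,0],[0,0,0,0,0,0],[0,0,0,0,0,0]]' | head -4
python3 go.py .518 .2486 .026 -49.3
```

```text
time: 24.07
position: [0.5202, 0.2422, 0.1229]
tcp_rot: [179.8, -0.2, -49.2]
time: 24.65
position: [0.5203, 0.2492, 0.0457]
tcp_rot: [-180.0, -0.0, -49.0]
contact_force: [0.4, -0.6, -1.6]
shift mm [-1.   2.1 19.7] turn [-0.  -0.   0.3] | t 24.65 pos [0.5203 0.2492 0.0457] rot [-180.   -0.  -49.] F [ 0.4 -0.6 -1.6] gap 0.0167 grip 59.4
```

```bash
python3 go.py .5203 .2513 .0265 -50; python3 -m jog '[[-0.0016,-0.0013,0.01,0,0,1],[0,0,0.007,0,0,0],[0,0,0,0,0,0],[0,0,0,0,0,0]]' | head -4
python3 go.py .5203 .2513 .0265 -50
python3 - <<'E'
from h import *
b=cap('top');a=cap('scene')
f=lambda im,x,y,w,h,k:cv2.resize(im[y:y+h,x:x+w],None,fx=k,fy=k,interpolation=cv2.INTER_CUBIC)
cv2.imwrite('pics/c10.png',cv2.cvtColor(np.hstack([f(b['pixels'],255,155,80,100,5),f(a['pixels'],250,170,80,100,5)]),cv2.COLOR_RGB2BGR))
E
```

```text
shift mm [-1.5 -1.4 19.2] turn [-0. -0.  1.] | t 24.65 pos [0.5203 0.2492 0.0457] rot [-180.   -0.  -49.] F [ 0.4 -0.6 -1.6] gap 0.0167 grip 59.4
time: 24.98
position: [0.5194, 0.2514, 0.0279]
tcp_rot: [180.0, 0.0, -50.0]
contact_force: [-0.3, -0.6, -0.7]
shift mm [ 0.6 -0.6  1.4] turn [ 0.  0. -0.] | t 24.98 pos [0.5194 0.2514 0.0279] rot [180.   0. -50.] F [-0.3 -0.6 -0.7] gap 0.0168 grip 59.4
```

View pics/c10.png

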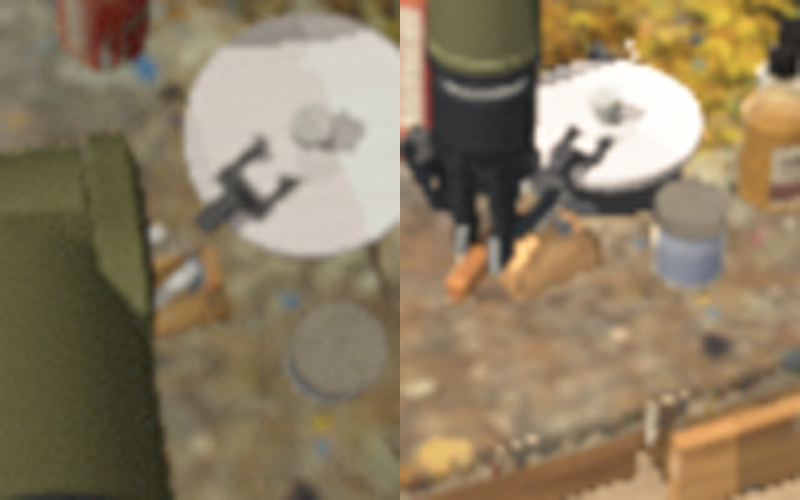

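The last picture shows the clip on the wheel at top crop (240,195), mouth toward the spindle at (315,125). The prong tips are near (160,225) and (198,262); their midpoint lies on the clip's axis behind the lug end at (203,222). Pushing.

```bash
python3 -m jog '[[0.006,-0.0005,0.0024,0,0,0],[0.01,0,0,0,0,0],[0.01,0,0,0,0,0],[0.008,0,0,0,0,0],[0,0,0,0,0,0],[0,0,0,0,0,0]]' | head -4
python3 -m jog '[[0.003,0,0,0,0,0],[0.003,0,0,0,0,0],[0.003,0,0,0,0,0],[0,0,0,0,0,0]]' | head -4
python3 -m jog '[[0.003,0,0,0,0,0],[0.003,0,0,0,0,0],[0.003,0,0,0,0,0],[0,0,0,0,0,0]]' | head -4
python3 go.py .6345 .1145 .0255 -50
```

```text
time: 25.58
position: [0.5427, 0.2245, 0.0259]
tcp_rot: [-180.0, -0.0, -50.2]
contact_force: [0.3, 1.3, -0.9]
time: 25.92
position: [0.5483, 0.2181, 0.0259]
tcp_rot: [-180.0, -0.0, -50.1]
contact_force: [0.3, -0.2, -1.6]
time: 26.25
position: [0.5542, 0.211, 0.0259]
tcp_rot: [-180.0, -0.0, -50.1]
contact_force: [0.3, -0.4, -1.4]
shift mm [125.6   0.4   0.5] turn [-0.  -0.  -0.1] | t 26.25 pos [0.5542 0.211  0.0259] rot [-180.    -0.   -50.1] F [ 0.3 -0.4 -1.4] gap 0.0166 grip 59.4
```

```bash
for i in 1; do python3 -m jog '[[0.003,0,0,0,0,0],[0.003,0,0,0,0,0],[0,0,0,0,0,0]]' | sed -n '2p;4p'; done
python3 -m jog '[[0.0025,0,0,0,0,0],[0.0025,0,0,0,0,0],[0,0,0,0,0,0]]' | sed -n '2p;4p'
python3 -m jog '[[0.002,0,0,0,0,0],[0.002,0,0,0,0,0],[0,0,0,0,0,0]]' | sed -n '2p;4p'
python3 go.py .5707 .1899 .0255 -50
python3 - <<'E'
from h import *
b=cap('top')
x0,y0=.55,.0;im=ortho(b,x0,y0,.0625,.2,.2);V=cv2.cvtColor(im,cv2.COLOR_RGB2HSV)
d=np.array([.643,-.766]);n=np.array([.766,.643]);S=np.array([.6485,.0972])
yy,xx=np.mgrid[0:400,0:400];q=np.stack([xx/2000+x0,yy/2000+y0],-1)-S
t=q@d;s=q@n
print('dark profile t(mm):smin,smax')
for k in range(-90,15,6):
    m=(V[...,2]<120)&(abs(t-k/1e3)<.001)&(abs(s)<.025); print(k,(s[m].min()*1e3).round(),(s[m].max()*1e3).round(),m.sum()) if m.any() else print(k,'-')
E
```

```text
position: [0.558, 0.2065, 0.0259]
contact_force: [-0.6, -0.2, -0.0]
position: [0.5611, 0.2027, 0.0259]
contact_force: [-0.5, 0.1, -1.3]
position: [0.5636, 0.1998, 0.0258]
contact_force: [0.6, -0.3, -0.9]
shift mm [12.2  0.9  0.3] turn [-0.  -0.  -0.1] | t 27.0 pos [0.5636 0.1998 0.0258] rot [-180.    -0.   -50.1] F [ 0.6 -0.3 -0.9] gap 0.0165 grip 59.4
dark profile t(mm):smin,smax
-90 -25.0 25.0 398
-84 -25.0 25.0 400
-78 -25.0 25.0 399
-72 -25.0 25.0 400
-66 -25.0 25.0 401
-60 -25.0 25.0 401
-54 -25.0 25.0 400
-48 -22.0 25.0 371
-42 -12.0 25.0 291
-36 -17.0 25.0 312
-30 -18.0 25.0 343
-24 -16.0 25.0 183
-18 -15.0 25.0 124
-12 -16.0 25.0 133
-6 -17.0 17.0 104
0 -18.0 -10.0 62
6 -
12 -
```

```bash
python3 -m jog '[[0.0015,0.0004,0,0,0,0],[0.0015,0,0,0,0,0],[0,0,0,0,0,0]]' | sed -n '2p;4p'
python3 -m jog '[[0.001,0,0,0,0,0],[0.001,0,0,0,0,0],[0,0,0,0,0,0]]' | sed -n '2p;4p'
python3 -m jog '[[0.001,0,0,0,0,0],[0.001,0,0,0,0,0],[0,0,0,0,0,0]]' | sed -n '2p;4p'
python3 -m jog '[[0.001,0,0,0,0,0],[0.001,0,0,0,0,0],[0,0,0,0,0,0]]' | sed -n '2p;4p'
python3 go.py .5707 .1899 .0255 -50
```

```text
position: [0.5648, 0.1979, 0.0258]
contact_force: [-1.2, 1.2, -1.2]
position: [0.5649, 0.1978, 0.0256]
contact_force: [-3.6, 4.3, 1.4]
position: [0.565, 0.1977, 0.0256]
contact_force: [-6.3, 8.0, 2.3]
position: [0.5651, 0.1976, 0.0255]
contact_force: [-9.2, 9.6, 4.6]
shift mm [ 9.5  0.7 -0.1] turn [0.1 0.4 0.2] | t 28.05 pos [0.5651 0.1976 0.0255] rot [179.9   0.4 -49.8] F [-9.2  9.6  4.6] gap 0.0169 grip 60.2
```

```bash
python3 -m jog '[[0.001,0,0,0,0,0],[0.001,0,0,0,0,0],[0,0,0,0,0,0]]' | sed -n '2p;4p'
python3 -m jog '[[0.001,0,0,0,0,0],[0,0,0,0,0,0]]' | sed -n '2p;4p'
python3 -m jog '[[0.001,0,0,0,0,0],[0,0,0,0,0,0]]' | sed -n '2p;4p'
python3 go.py .5707 .1899 .0255 -50
```

```text
position: [0.5654, 0.1972, 0.0254]
contact_force: [-12.6, 13.4, 6.5]
position: [0.566, 0.1966, 0.0254]
contact_force: [-11.6, 13.0, 6.2]
position: [0.5664, 0.1962, 0.0254]
contact_force: [-12.8, 13.5, 5.9]
shift mm [ 7.6  0.8 -0.2] turn [0.1 0.6 0.2] | t 28.63 pos [0.5664 0.1962 0.0254] rot [179.9   0.6 -49.8] F [-12.8  13.5   5.9] gap 0.0165 grip 60.4
```

Moving at about 18 N: the jaws are spreading. Continuing.

```bash
python3 -m jog '[[0.0015,0,0,0,0,0],[0,0,0,0,0,0]]' | sed -n '2p;4p'
python3 -m jog '[[0.0015,0,0,0,0,0],[0,0,0,0,0,0]]' | sed -n '2p;4p'
python3 -m jog '[[0.0015,0,0,0,0,0],[0,0,0,0,0,0]]' | sed -n '2p;4p'
python3 -m jog '[[0.0015,0,0,0,0,0],[0,0,0,0,0,0]]' | sed -n '2p;4p'
python3 go.py .5707 .1899 .0255 -50
```

```text
position: [0.568, 0.1944, 0.0255]
contact_force: [-10.2, 11.7, 5.7]
position: [0.5705, 0.1914, 0.0257]
contact_force: [-5.7, 5.9, 2.4]
position: [0.574, 0.1871, 0.0259]
contact_force: [0.2, 0.4, -1.5]
position: [0.5746, 0.1862, 0.0257]
contact_force: [-3.2, 4.6, 0.1]
shift mm [-5.3  0.6  0.2] turn [ 0.   0.1 -0. ] | t 29.3 pos [0.5746 0.1862 0.0257] rot [ 1.8e+02  1.0e-01 -5.0e+01] F [-3.2  4.6  0.1] gap 0.0164 grip 59.6
```

```bash
python3 -m jog '[[0.0015,0,0,0,0,0],[0,0,0,0,0,0]]' | sed -n '2p;4p'
python3 -m jog '[[0.0015,0,0,0,0,0],[0,0,0,0,0,0]]' | sed -n '2p;4p'
python3 -m jog '[[0.0015,0,0,0,0,0],[0,0,0,0,0,0]]' | sed -n '2p;4p'
python3 -m jog '[[0.0015,0,0,0,0,0],[0,0,0,0,0,0],[0,0,0,0,0,0]]' | sed -n '2p;4p'
```

```text
position: [0.5746, 0.1862, 0.0256]
contact_force: [-5.0, 6.1, 2.5]
position: [0.5745, 0.1862, 0.0255]
contact_force: [-8.8, 8.4, 3.0]
position: [0.5745, 0.1862, 0.0254]
contact_force: [-10.9, 10.3, 5.7]
position: [0.5745, 0.1862, 0.0253]
contact_force: [-12.6, 12.5, 5.6]
```

Hard stop: no motion while the force rose to 18 N after the snap. I'll back the fork straight out, lift, and check.

```bash
python3 -m jog '[[-0.006,0,0,0,0,0],[-0.006,0,0,0,0,0],[-0.01,0,0,0,0,0],[-0.015,0,0,0,0,0],[-0.015,0,0,0,0,0],[-0.015,0,0,0,0,0],[-0.015,0,0,0,0,0],[0,0,0,0,0,0]]' | head -4
python3 -m jog '[[-0.02,0,0,0,0,0],[0,0,-0.02,0,0,0],[0,0,-0.03,0,0,0],[0,0,-0.03,0,0,0],[0,0,-0.02,0,0,0],[0,0,0,0,0,0],[0,0,0,0,0,0]]' | head -4
python3 go.py .5065 .4243 .125 -10.5
```

```text
time: 30.72
position: [0.524, 0.2467, 0.0254]
tcp_rot: [180.0, 0.1, -49.9]
contact_force: [-1.1, 0.6, -1.3]
time: 31.3
position: [0.5147, 0.2586, 0.1268]
tcp_rot: [-179.8, -0.1, -50.1]
contact_force: [0.3, -0.3, -1.7]
shift mm [-132.3 -100.1    1.9] turn [ -0.1  -0.1 -39.6] | t 31.3 pos [0.5147 0.2586 0.1268] rot [-1.798e+02 -1.000e-01 -5.010e+01] F [ 0.3 -0.3 -1.7] gap 0.0167 grip 59.5
```

```bash
python3 -m jog '[[-0.0189,-0.0143,0,0,0,0],[-0.0189,-0.0143,0,0,0,0],[-0.0189,-0.0143,0,0,0,0],[-0.0189,-0.0143,0,0,0,0],[-0.0189,-0.0143,0,0,0,0],[-0.0189,-0.0143,0,0,0,0],[-0.0189,-0.0143,0,0,0,0],[0,0,0,0,0,0]]' | head -2
python3 -m jog '[[0,0,0,0,0,-5.7],[0,0,0,0,0,-5.7],[0,0,0,0,0,-5.7],[0,0,0,0,0,-5.7],[0,0,0,0,0,-5.6],[0,0,0,0,0,-5.6],[0,0,0,0,0,-5.6],[0,0,0,0,0,0]]' | head -3
python3 go.py .5065 .4243 -.0161 -10.5
python3 - <<'E'
from h import *
S=np.array([.6485,.0972])
b=cap('top');x0,y0=.55,.0;im=ortho(b,x0,y0,.061,.2,.2);V=cv2.cvtColor(im,cv2.COLOR_RGB2HSV)
yy,xx=np.mgrid[0:400,0:400];R=np.hypot(xx/2000+x0-S[0],yy/2000+y0-S[1]);m=(V[...,2]<120)&(R<.073)
for p in comps(m,x0,y0,300)[:3]:
    mm,yw,ax=axis(p);d=np.array([.643,-.766]);n=np.array([.766,.643]);t=(p-S)@d;s=(p-S)@n
    print(len(p),mm.round(4),round(yw,1),[(k,round(s[abs(t*1e3-k)<1].min()*1e3),round(s[abs(t*1e3-k)<1].max()*1e3)) for k in range(-60,30,6) if (abs(t*1e3-k)<1).any()],(t.min()*1e3).round(1),(t.max()*1e3).round(1))
E
```

```text
time: 31.97
position: [0.5026, 0.4305, 0.1228]
time: 32.63
position: [0.505, 0.4236, 0.124]
tcp_rot: [179.9, 0.1, -10.2]
shift mm [  1.6  -1.2 140.1] turn [0.1 0.1 0.3] | t 32.63 pos [0.505  0.4236 0.124 ] rot [ 1.799e+02  1.000e-01 -1.020e+01] F [ 0.4 -0.1 -1.4] gap 0.0162 grip 59.4
3775 [0.6359 0.1097] -67.1 [(-42, -6, 8), (-36, -7, 7), (-30, -7, 7), (-24, -7, 7), (-18, -15, 17), (-12, -17, 19), (-6, -16, 17), (0, -15, -10), (6, -16, -9), (12, -17, -9), (18, -15, -13)] -46.0 17.4
```

The clip is home: tips 17 mm past the axis, shoulders about 21 mm behind, centred. Laying the fork back on its board.

```bash
python3 -m jog '[[0.0016,-0.0012,0.02,0,0,0.3],[0,0,0.03,0,0,0],[0,0,0.03,0,0,0],[0,0,0.03,0,0,0],[0,0,0.02,0,0,0],[0,0,0.004,0,0,0],[0,0,0,0,0,0],[0,0,0,0,0,0]]' | head -4
python3 -m jog '[[0,0,0.002,0,0,0],[0,0,0.002,0,0,0],[0,0,0,0,0,0],[0,0,0,0,0,0]]' | head -4
```

```text
time: 33.35
position: [0.5077, 0.4256, -0.0077]
tcp_rot: [-180.0, -0.0, -10.8]
contact_force: [-0.1, 0.1, 0.5]
time: 33.68
position: [0.5073, 0.4259, -0.0114]
tcp_rot: [-179.9, -0.0, -10.8]
contact_force: [0.8, 0.4, -1.6]
```

```bash
python3 -m jog '[[0,0,0.002,0,0,0],[0,0,0.001,0,0,0],[0,0,0,0,0,0],[0,0,0,0,0,0]]' | head -4
python3 -m jog '[[0,0,0.001,0,0,0],[0,0,0,0,0,0],[0,0,0,0,0,0]]' | head -4
python3 -m jog '[[0,0,0.001,0,0,0],[0,0,0,0,0,0],[0,0,0,0,0,0]]' | head -4
```

```text
time: 34.02
position: [0.507, 0.4256, -0.0153]
tcp_rot: [180.0, 0.0, -10.7]
contact_force: [-0.6, -0.7, -1.9]
time: 34.27
position: [0.5072, 0.4257, -0.016]
tcp_rot: [-180.0, -0.0, -10.7]
contact_force: [-1.1, -0.3, 0.5]
time: 34.52
position: [0.5071, 0.4257, -0.0161]
tcp_rot: [-180.0, -0.0, -10.7]
contact_force: [-2.7, -3.3, 8.5]
```

In contact with the board. Release, retreat and verify.

```bash
python3 -m jog '[[0,0,0,0,0,0],[0,0,0,0,0,0],[0,0,0,0,0,0],[0,0,0,0,0,0],[0,0,0,0,0,0],[0,0,0,0,0,0]]' 130 | tail -3
python3 -m jog '[[0,0,-0.01,0,0,0],[0,0,-0.02,0,0,0],[0,0,-0.03,0,0,0],[0,0,-0.03,0,0,0],[0,0,-0.03,0,0,0],[0,0,-0.03,0,0,0],[0,0,0,0,0,0],[0,0,0,0,0,0]]'
python3 -m jog '[[-0.02,0,0,0,0,0],[-0.02,0,0,0,0,0],[-0.02,0,0,0,0,0],[0,0,0,0,0,0],[0,0,0,0,0,0],[0,0,0,0,0,0]]'
python3 - <<'E'
from h import *
for n in ('top','scene'):
    c=cap(n);x0,y0=.43,.35
    im=ortho(c,x0,y0,.027,.22,.12);V=cv2.cvtColor(im,cv2.COLOR_RGB2HSV)
    m=(V[...,0]<16)&(V[...,1]>140)&(V[...,2]>80)
    for p in comps(m,x0,y0,500)[:2]:
        mm,yw,ax=axis(p);t=(p-mm)@ax;print(n,len(p),mm.round(4),round(yw,1),t.min().round(4),t.max().round(4))
E
```

```text
contact_force: [-0.5, 0.4, -0.3]
finger_gap: 0.0418
grip_force: 0.0
time: 35.68
position: [0.5082, 0.4263, 0.1358]
tcp_rot: [-179.8, -0.2, -10.8]
contact_force: [-1.0, -0.6, -0.7]
finger_gap: 0.0417
grip_force: 0.0
time: 36.18
position: [0.4484, 0.4363, 0.1324]
tcp_rot: [179.9, -0.0, -10.8]
contact_force: [0.6, -0.6, 0.0]
finger_gap: 0.0417
grip_force: 0.0
top 3499 [0.5057 0.4257] -11.4 -0.0435 0.0419
scene 5639 [0.5079 0.4249] -11.1 -0.0505 0.0521
```

The fork lies flat at its starting place and the robot is clear, so I'm handing in.

```bash
python3 -c "
from station import bot
print(bot.hand_in())"
```

```text
the job is handed in; nothing more can be done
None
```

The smaller clip was pushed into the spindle groove with the fork until it snapped home, the fork was laid back flat on its board and released, and the job was handed in at about 36 s.

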